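# Sort salvaged heat sinks by metal and size

## Task

Pick out the four finned heat sinks from the salvaged parts and put each, base down, in the tray of its metal and size: copper in the orange trays, aluminium in the blue ones, large in the large tray and small in the small. Put both copper ones away first and only then the two aluminium ones; set each down (do not drop it) in the middle of its tray on the white pad mark, with its long side along the tray's long side. Leave the transformer and the fan where they are.

Things in the scene. Friction and masses are not known exactly. Their poses are not given: they have to be found in the camera images.
- copper_large: the large copper heat sink: loose rectangular finned block (copper-coloured, reddish), 72 long (its x) x 48 wide (its y) x 42 high mm, about 400 g, standing on its base plate with fins up. The two long sides are flat outer fins over the full height: grip across the width (along y). Origin: centre of its underside, z up.
- copper_small: the small copper heat sink: loose rectangular finned block (copper-coloured, reddish), 42 long (its x) x 30 wide (its y) x 34 high mm, about 160 g, standing on its base plate with fins up. The two long sides are flat outer fins over the full height: grip across the width (along y). Origin: centre of its underside, z up.
- alu_large: the large aluminium heat sink: loose rectangular finned block (aluminium, pale silver), 72 long (its x) x 48 wide (its y) x 42 high mm, about 180 g, standing on its base plate with fins up. The two long sides are flat outer fins over the full height: grip across the width (along y). Origin: centre of its underside, z up.
- alu_small: the small aluminium heat sink: loose rectangular finned block (aluminium, pale silver), 42 long (its x) x 30 wide (its y) x 34 high mm, about 60 g, standing on its base plate with fins up. The two long sides are flat outer fins over the full height: grip across the width (along y). Origin: centre of its underside, z up.
- orange_large: the large orange tray, fixed to the bench: shallow open rectangular tray, 142 (its x) x 116 (its y) outside; pad 84 x 60 mm. Rim 12 mm above the bench, walls 4.5 mm thick, inner floor 4 mm above the bench, a white rectangular pad mark in the middle of the floor with its long side along x. Origin: centre of the tray's underside (bench level), z up.
- orange_small: the small orange tray, fixed to the bench: shallow open rectangular tray, 100 (its x) x 86 (its y) outside; pad 54 x 42 mm. Rim 12 mm above the bench, walls 4.5 mm thick, inner floor 4 mm above the bench, a white rectangular pad mark in the middle of the floor with its long side along x. Origin: centre of the tray's underside (bench level), z up.
- blue_large: the large blue tray, fixed to the bench: shallow open rectangular tray, 142 (its x) x 116 (its y) outside; pad 84 x 60 mm. Rim 12 mm above the bench, walls 4.5 mm thick, inner floor 4 mm above the bench, a white rectangular pad mark in the middle of the floor with its long side along x. Origin: centre of the tray's underside (bench level), z up.
- blue_small: the small blue tray, fixed to the bench: shallow open rectangular tray, 100 (its x) x 86 (its y) outside; pad 54 x 42 mm. Rim 12 mm above the bench, walls 4.5 mm thick, inner floor 4 mm above the bench, a white rectangular pad mark in the middle of the floor with its long side along x. Origin: centre of the tray's underside (bench level), z up.
- transformer: bystander: small transformer, dark iron core, copper winding with yellow cheeks, no fins, 66 x 50 x 42 mm high, loose, to be left alone. Origin: centre of its underside.
- fan: bystander: black square cooling fan lying flat with grey hub and blades, 60 x 60 x 25 mm high, loose, to be left alone. Origin: centre of its underside.
Not all that is in view belongs to the job. Leave any brown or green look-alike of the orange_large alone. Leave any purple or yellow look-alike of the alu_small alone.

How it is judged:
By the outcome, as a careful person would: the job done as asked, in the order asked, and still so for the second after the job is handed in, with the robot touching nothing.
It also fails if it takes over 122 s, if anything falls off the work surface, if the arm or the gripper's body presses on something with over 40 N, if the wrist force passes 120 N, or if a joint passes its speed limit or range.

## Robot

A 7-joint arm with a two-finger parallel gripper is mounted at the origin on the work surface. World frame = base frame: x ahead of the robot, y to its left, z up, the work surface at z = 0. Lengths are in mm, angles in rad, forces in N, time in s.
With the tool pointing down it reaches from about 350 to 900 mm from the base axis. Payload 7.2 kg.
Tool frame: the origin (TCP) lies at the very end of the fingers, on their centre line; the grasp point (between the pads) lies 19 mm behind it; z points along the fingers, y is the line along which they close (so a half turn about z gives the same grasp; the last joint's range is limited). The gripper opens to 88 mm and grips with 3 to 60 N. Pads are 20 mm wide; open, the fingers measure 115 mm over their backs; the gripper's body (75 mm by 178 mm) begins 61 mm behind the grasp point.
Start: joints at [1.063, 0.411, -0.013, 1.596, 0.006, 1.134, -0.082], TCP at [266.088, -565.532, 222.653] pointing down, gripper open.
Joint ranges: [-2.95, 2.95], [-0.29, 1.99], [-1.47, 1.44], [0.14, 2.54], [-1.03, 4.17], [0.13, 1.85], [-2.86, 2.86]. Speed limits (rad/s): [2.39, 2.39, 3.01, 3.01, 3.14, 3.14, 3.14].

## Interface

Orientations are given as a rotation vector (axis times angle).
In Python, from station import robot gives the robot as it stands.
- The arm moves only by the tool drive_tool, never from a script. Its argument "rows" is a list of rows, each a list of 3 entries, a list of its own where there are three numbers: the closure, from -1 (fully open) to 1 (shut), then the shift along the tool's x, y, z in units of 200 mm (1.0 is 200 mm), then the turn about the tool's z in units of pi rad (1.0 is pi rad). In form: [[fingers, [x, y, z], roll], ...]. A call has 1 to 10 rows; each row is the pose to reach, as a shift and turn from the pose commanded when the call began, along the tool's axes at that moment, turning the shorter way round; what a row does not reach only later rows make up. A row lasts 1/8 s, in which the tool goes at most 62.5 mm and 10.7 degrees, less where a joint would pass 70% of its speed; a pose out of reach is approached as far as the arm can. A call with a number of a shift or a turn outside -1 to 1 is refused whole. A call with a gripper value outside its range is refused whole. The fingers move at their own pace and stop on an object; the grip force is fixed at half the most. Time passes only in rows, so rows that repeat a pose let the fingers close. It gives the time, the measured TCP pose, the force, the opening and the grip force at its end, in the units of the state.
- robot.read_state(): the state, without advancing time (a new reading comes with each control period).
- robot.read_camera(name): name is "scene" or "side" or "wrist"; returns the picture (480x640x3 uint8, red, green, blue); there is no depth.
- robot.camera_model(name): a dict with "K" (3x3 intrinsics, pixels), "R" (3x3) and "t" (3): a world point X has camera coordinates R X + t. Camera axes: x right, y down, z forward; pixel columns grow to the right and rows downward; lengths in mm; the calibration is good to about 2 mm. A picture is of the moment at which its call begins: read the wrist's pose just before it. camera_model takes no time and is no camera call; for the wrist camera it gives the pose at the moment of the call.
- robot.sign_off(): hands the job in; it is judged then, once.
The state is a dict: "t": time; "q": joint angles; "dq": joint speeds; "joint_torque": joint torques, N m; "tool_pos": TCP position; "tcp_rot": TCP orientation; "wrist_force": force on the tool from outside, world axes, zero at the start; "wrist_torque": the same for the moment, N m; "finger_gap": finger opening in mm; "finger_force": force on a finger pad.
Only numpy, scipy, OpenCV 4.12 (cv2) and the standard library are available. Lean on these libraries where they do the work, as an engineer would, in place of code of your own. Each camera call takes 0.05 s, during which the arm holds its last target. There are 200 camera calls.

## Working session

There is one attempt and no reset: what is moved stays moved. The work goes in short steps, Python scripts to look and compute and a tool call to move; the robot and the scene stay as the last step left them, time stands still between calls to the robot, and variables do not carry over. Pictures are saved under pics/ and viewed, at most 14 in all, crops included, and the job is handed in when it is done.

Besides the shell and the picture viewer there is one more tool, called as a command line: name --argument value ..., lists and objects as JSON in quotes. drive_tool: Moves the arm, as the interface text tells. Shifts and turns lie within -1 to 1; 1 stands for 200 mm of shift or pi rad of turn. Its arguments: {"type":"object","properties":{"rows":{"type":"array","items":{"type":"array"}}},"required":["rows"]}

```bash
mkdir -p pics; ls; python3 - <<'E'
from station import robot
import cv2
for n in ("scene","side"):
    cv2.imwrite(f"pics/{n}0.png",robot.read_camera(n)[:,:,::-1])
    m=robot.camera_model(n);print(n,m)
s=robot.read_state();print(s['t'],s['tool_pos'],s['tcp_rot'],s['finger_gap'])
print(robot.camera_model("wrist"))
E
```

```text
pics
scene {'K': array([[600.24747759,   0.        , 324.50856384],
       [  0.        , 600.24747759, 230.82786345],
       [  0.        ,   0.        ,   1.        ]]), 'R': array([[-0.74243971,  0.66953463,  0.02250915],
       [ 0.39821241,  0.4680945 , -0.78886907],
       [-0.53871157, -0.5767243 , -0.61414894]]), 't': array([ 302.19447716, -148.7273247 , 1807.2177756 ])}
side {'K': array([[547.19276762,   0.        , 315.11451112],
       [  0.        , 547.19276762, 239.34710588],
       [  0.        ,   0.        ,   1.        ]]), 'R': array([[ 0.92780191, -0.37281644,  0.01383896],
       [-0.17078316, -0.45741068, -0.87270189],
       [ 0.33168769,  0.80733102, -0.48805727]]), 't': array([-414.09470736,  125.33161101, 1338.31300132])}
0.1 [ 265.87906525 -565.14286782  221.92382188] [-3.06463472e+00 -6.84997419e-01  6.25592616e-04] 88.03280090821826
{'K': array([[428.22218009,   0.        , 319.50722338],
       [  0.        , 428.22218009, 240.56197844],
       [  0.        ,   0.        ,   1.        ]]), 'R': array([[ 0.42443214, -0.90545921, -0.00099108],
       [-0.87783989, -0.41175344,  0.24465534],
       [-0.22193351, -0.10296958, -0.9696096 ]]), 't': array([-624.95751205,  -29.22637286,  389.47659193])}
```

View pics/scene0.png

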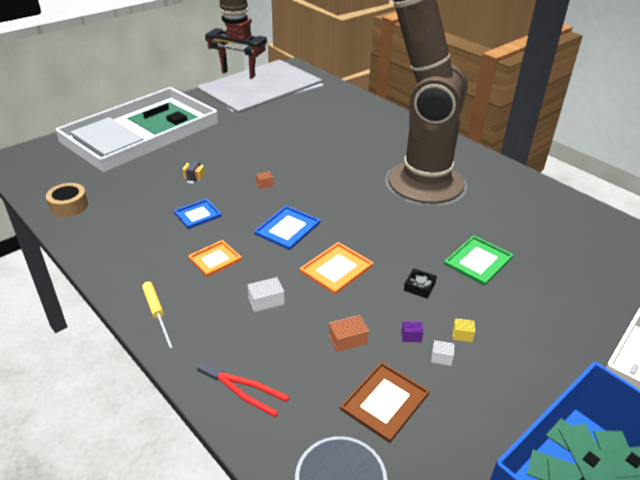

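View pics/side0.png

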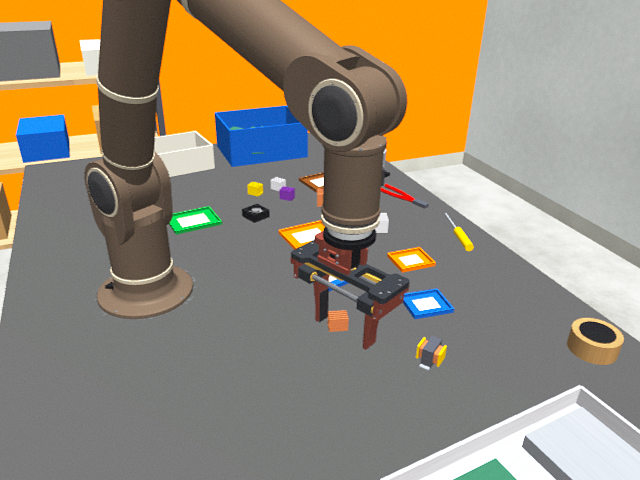

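The scene shows these candidates (pixels):
- **Copper:** large (348,333), small (264,180). The brown tray (385,402) and the transformer (193,172) are not wanted.
- **Aluminium:** large (266,294), small (443,352). Its look-alikes are purple (412,330) and yellow (464,329).
- **Trays:** orange large (337,267) and small (215,258); blue large (287,227) and small (198,213). The look-alikes are brown (385,402) and green (479,260).

The side view shows the gripper over the small copper sink at (338,321).

```bash
cat > h.py <<'E'
from station import robot
import cv2, numpy as np
def cast(m,px,z):
    px=np.atleast_2d(np.asarray(px,float)); K,R,t=m["K"],m["R"],m["t"]
    d=np.c_[px,np.ones(len(px))]@np.linalg.inv(K).T@R; c=-R.T@t
    return c+d*((z-c[2])/d[:,2])[:,None]
def proj(m,X):
    p=(m["R"]@np.asarray(X,float)+m["t"]); p=m["K"]@p; return p[:2]/p[2]
def rect(P):
    (c,(w,h),a)=cv2.minAreaRect(np.float32(P[:,:2]))
    if w<h: w,h,a=h,w,a+90
    return np.round(c,1),round(w,1),round(h,1),round((a+90)%180-90,1)
def masks(im):
    h=cv2.cvtColor(im,cv2.COLOR_RGB2HSV)
    H,S,V=[h[:,:,i].astype(int) for i in range(3)]
    return dict(white=(S<50)&(V>140),copper=((H<13)|(H>174))&(S>90)&(V>60),orange=(H>=13)&(H<24)&(S>150)&(V>150),blue=(H>100)&(H<122)&(S>130))
def blob(mask,px,r=60):
    """connected component nearest pixel px"""
    n,l,s,c=cv2.connectedComponentsWithStats(mask.astype(np.uint8))
    ok=[i for i in range(1,n) if s[i,4]>60]
    i=min(ok,key=lambda i:np.hypot(*(c[i]-px)))
    k=cv2.findContours((l==i).astype(np.uint8),cv2.RETR_EXTERNAL,cv2.CHAIN_APPROX_NONE)[0][0][:,0]
    return c[i],s[i,4],k
TR=dict(orange_large=(337,267),orange_small=(215,258),blue_large=(287,227),blue_small=(198,213))
SK=dict(copper_large=(348,333,42),copper_small=(264,180,34),alu_large=(266,294,42),alu_small=(443,352,34))
E
python3 - <<'E'
from h import *
im=cv2.imread("pics/scene0.png")[:,:,::-1].copy();m=robot.camera_model("scene");M=masks(im)
for n,p in TR.items():
    c,a,k=blob(M["white"],p); print(n,c.round(),a,rect(cast(m,k,4)))
for n,(u,v,h) in SK.items():
    c,a,k=blob(M["copper" if n[0]=="c" else "white"],(u,v)); print(n,c.round(),a,cast(m,c,h/2).round(),rect(cast(m,k,h/2)))
for n,p,z in(("transf",(193,172),20),("fan",(420,282),12),("purple",(412,330),17),("yellow",(464,329),17)): print(n,cast(m,p,z).round())
g=[cv2.resize(im[v-28:v+28,u-28:u+28],(300,300),interpolation=cv2.INTER_CUBIC) for u,v in((348,333),(264,180),(266,294),(443,352))]
cv2.imwrite("pics/crop1.png",np.vstack([np.hstack(g[:2]),np.hstack(g[2:])])[:,:,::-1])
E
```

```text
orange_large [336. 267.] 607 (array([472., 115.]), 88.0, 63.6, 5.5)
orange_small [214. 258.] 279 (array([ 679.7, -108.2]), 57.2, 46.4, -1.8)
blue_large [287. 227.] 487 (array([460.3, -90. ]), 89.1, 64.2, 14.3)
blue_small [197. 214.] 214 (array([ 610.7, -296.4]), 55.4, 47.7, -4.9)
copper_large [348. 333.] 1093 [[612. 302.  21.]] (array([610.6, 301.4]), 87.4, 83.4, -22.2)
copper_small [264. 180.] 243 [[ 380. -296.   17.]] (array([ 379.4, -296.3]), 85.6, 47.2, 53.1)
alu_large [266. 294.] 1006 [[672.  91.  21.]] (array([670.8,  89.4]), 95.3, 86.0, 69.8)
alu_small [443. 352.] 516 [[496. 468.  17.]] (array([495.7, 468.5]), 65.3, 46.5, 35.1)
transf [[ 517. -462.   20.]]
fan [[362. 291.  12.]]
purple [[498. 384.  17.]]
yellow [[409. 457.  17.]]
```

View pics/crop1.png

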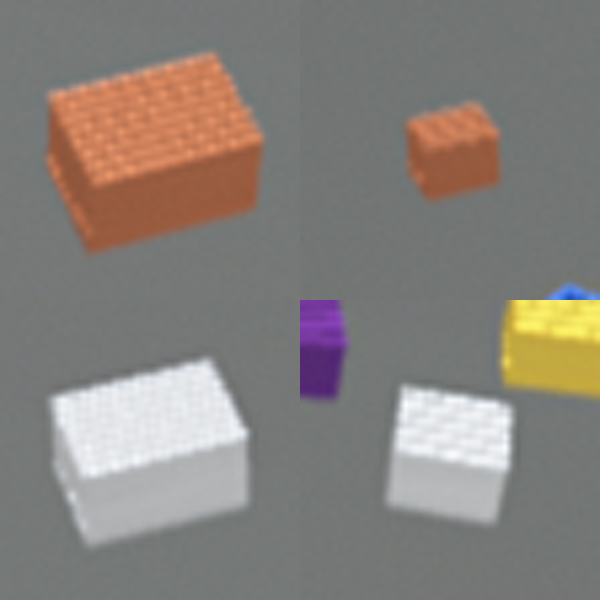

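The crop confirms all four choices: finned copper blocks large and small, and finned silver blocks large and small. I'll put the wrist camera straight above each sink, so that its silhouette is exactly its top face.

```bash
cat >> h.py <<'E'
from scipy.spatial.transform import Rotation as Ro
def tool():
    s=robot.read_state(); return s,np.array(s["tool_pos"]),Ro.from_rotvec(s["tcp_rot"]).as_matrix()
def yaw(): R=tool()[2]; return np.degrees(np.arctan2(R[1,0],R[0,0]))
def camoff(): # camera centre relative to TCP, tool axes
    s,p,R=tool(); m=robot.camera_model("wrist"); return R.T@(-m["R"].T@m["t"]-p)
def go(x,y,z,ypsi=None,cam=False):
    """print shift (200 mm) and roll (pi) from here to TCP (or camera) at x,y,z with tool-x yaw ypsi deg"""
    s,p,R=tool(); c=np.zeros(3); dr=0
    if ypsi is not None: dr=-((ypsi-yaw()+90)%180-90)
    if cam: c=R@Ro.from_rotvec([0,0,np.radians(dr)]).as_matrix()@camoff()*[1,1,0]
    d=R.T@(np.array([x,y,z])-c-p)
    print("from",p.round(1),"yaw",round(yaw(),1),"q7",round(s["q"][6],2),"shift",(d/200).round(4),"roll",round(dr/180,4),"rows",np.ceil(max(np.linalg.norm(d)/62.5,abs(dr)/10.7)))
def look(name,kind,h,near=None):
    m=robot.camera_model("wrist"); im=robot.read_camera("wrist"); cv2.imwrite(f"pics/{name}.png",im[:,:,::-1])
    M=masks(im)[kind]; c0=-m["R"].T@m["t"]; px=proj(m,[*(near if near is not None else c0[:2]),h])
    c,a,k=blob(M,px); r=rect(cast(m,k,h)); print(name,"px",c.round(),"expected",px.round(),"cam",c0.round(),r); return r
E
python3 - <<'E'
from h import *
print(camoff()); go(380,-296,230,cam=True); go(380,-296,230)
E
```

```text
[  66.05454301    0.64817825 -162.25491028]
from [ 265.9 -565.1  221.9] yaw 25.2 q7 -0.08 shift [ 0.7589 -0.9791 -0.0391] roll 0.0 rows 4.0
from [ 265.9 -565.1  221.9] yaw 25.2 q7 -0.08 shift [ 1.0893 -0.9748 -0.0391] roll 0.0 rows 5.0
```

drive_tool --rows '[[-1, [0.759, -0.979, -0.039], 0], [-1, [0.759, -0.979, -0.039], 0], [-1, [0.759, -0.979, -0.039], 0], [-1, [0.759, -0.979, -0.039], 0], [-1, [0.759, -0.979, -0.039], 0], [-1, [0.759, -0.979, -0.039], 0], [-1, [0.759, -0.979, -0.039], 0]]'

```text
t: 0.98
tool_pos: [319.6, -324.9, 230.2]
tcp_rot: [-3.067, -0.682, 0.001]
wrist_force: [-0.5, 0.5, -0.4]
finger_gap: 87.7
finger_force: 0.0
```

```bash
python3 - <<'E'
from h import *
r=look("w1","copper",34)
go(*r[0],150,r[3]); go(*r[0],8,r[3])
E
```

```text
w1 px [321. 131.] expected [319. 132.] cam [ 380. -297.  392.] (array([ 380.6, -297.9]), 42.1, 30.3, -15.6)
from [ 319.5 -324.8  230.1] yaw 25.1 q7 -0.47 shift [0.3337 0.0076 0.4006] roll 0.226 rows 4.0
from [ 319.5 -324.8  230.1] yaw 25.1 q7 -0.47 shift [0.334  0.0079 1.1106] roll 0.226 rows 4.0
```

View pics/w1.png

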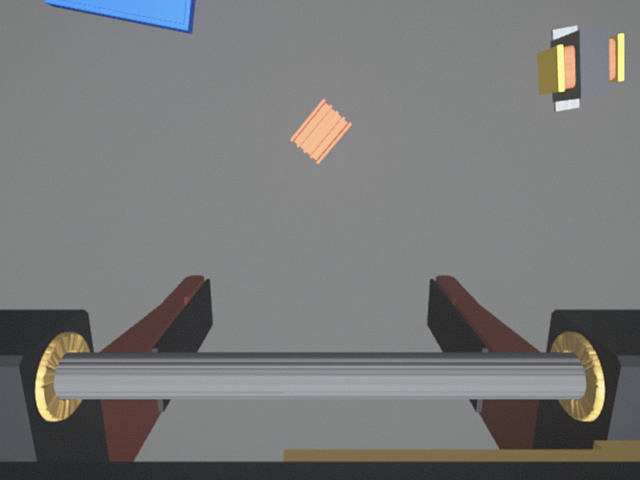

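The wrist view shows the small copper sink at (321,131), 42.1 x 30.3 mm, which matches its given size. The transformer at (580,65) is well clear.

drive_tool --rows '[[-1, [0.334, 0.008, 0.4], 0.226], [-1, [0.334, 0.008, 0.4], 0.226], [-1, [0.334, 0.008, 0.4], 0.226], [-1, [0.334, 0.008, 0.4], 0.226], [-1, [0.334, 0.008, 0.8], 0.226], [-1, [0.334, 0.008, 0.8], 0.226], [-1, [0.334, 0.008, 0.8], 0.226]]'

```text
t: 1.9
tool_pos: [380.0, -296.9, 68.8]
tcp_rot: [-3.111, 0.425, 0.005]
wrist_force: [-0.5, -0.4, 0.5]
finger_gap: 88.3
finger_force: 0.0
```

```bash
python3 - <<'E'
from h import *
go(380.6,-297.9,6,-15.6)
E
```

```text
from [ 380.  -296.9   68.8] yaw -15.6 q7 -1.32 shift [0.0056 0.0043 0.3141] roll 0.0002 rows 2.0
```

drive_tool --rows '[[-1, [0.006, 0.004, 0.2], 0], [-1, [0.006, 0.004, 0.314], 0], [-1, [0.006, 0.004, 0.314], 0], [1, [0.006, 0.004, 0.314], 0], [1, [0.006, 0.004, 0.314], 0], [1, [0.006, 0.004, 0.314], 0], [1, [0.006, 0.004, 0.314], 0], [1, [0.006, 0.004, 0.314], 0], [1, [0.006, 0.004, 0.314], 0]]'

```text
t: 3.02
tool_pos: [382.1, -297.8, 7.7]
tcp_rot: [-3.113, 0.423, 0.0]
wrist_force: [-0.6, -0.4, 0.5]
finger_gap: 31.2
finger_force: 0.0
```

drive_tool --rows '[[1, [0, 0, 0], 0], [1, [0, 0, 0], 0], [1, [0, 0, 0], 0], [1, [0, 0, -0.25], 0], [1, [0, 0, -0.5], 0], [1, [0, 0, -0.75], 0], [1, [0, 0, -0.75], 0]]'

```text
t: 3.9
tool_pos: [384.0, -299.2, 161.1]
tcp_rot: [3.11, -0.423, 0.01]
wrist_force: [-0.3, -0.6, -1.3]
finger_gap: 30.0
finger_force: 30.0
```

```bash
python3 - <<'E'
from h import *
go(679.7,-108.2,157,-1.8,cam=True)
E
```

```text
from [ 384.  -299.2  161.1] yaw -15.5 q7 -1.31 shift [ 0.8512 -1.2373  0.023 ] roll -0.0761 rows 5.0
```

drive_tool --rows '[[1, [0.7, -1, 0.02], -0.076], [1, [0.7, -1, 0.02], -0.076], [1, [0.7, -1, 0.02], -0.076], [1, [0.7, -1, 0.02], -0.076], [1, [0.7, -1, 0.02], -0.076]]'

```text
t: 4.53
tool_pos: [572.5, -137.1, 151.3]
tcp_rot: [-3.138, 0.038, 0.002]
wrist_force: [-1.2, -0.8, -3.1]
finger_gap: 29.9
finger_force: 30.0
```

```bash
python3 - <<'E'
from h import *
go(679.7,-108.2,160,-1.8,cam=True)
E
```

```text
from [ 572.5 -137.1  151.3] yaw -1.4 q7 -1.53 shift [ 0.1994 -0.1658 -0.0433] roll 0.0023 rows 1.0
```

drive_tool --rows '[[1, [0.2, -0.166, -0.043], 0], [1, [0.2, -0.166, -0.043], 0], [1, [0.2, -0.166, -0.043], 0], [1, [0.2, -0.166, -0.043], 0]]'

```text
t: 5.03
tool_pos: [610.1, -112.0, 161.4]
tcp_rot: [3.141, -0.052, -0.003]
wrist_force: [-0.3, -0.7, -2.2]
finger_gap: 29.6
finger_force: 30.0
```

```bash
python3 - <<'E'
from h import *
r=look("w2","white",4)
go(*r[0],100,r[3]);go(*r[0],13,r[3])
E
```

```text
w2 px [312. 126.] expected [319. 132.] cam [ 677. -115.  324.] (array([ 680.4, -109.9]), 54.4, 42.3, -1.7)
from [ 610.4 -111.9  161.7] yaw -1.9 q7 -1.59 shift [ 0.3499 -0.0217  0.3082] roll -0.0011 rows 2.0
from [ 610.4 -111.9  161.7] yaw -1.9 q7 -1.59 shift [ 0.3504 -0.0219  0.7432] roll -0.0011 rows 3.0
```

View pics/w2.png

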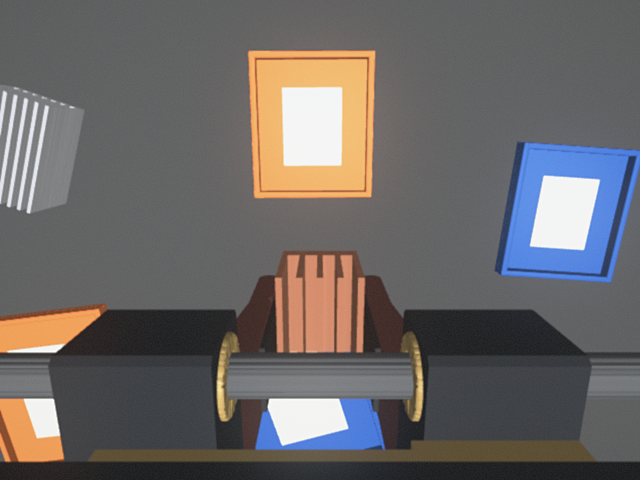

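The wrist view shows the pad at (312,126), measured 54.4 x 42.3 mm against the given 54 x 42. The sink is held square in the fingers.

drive_tool --rows '[[1, [0.358, -0.022, 0.3], -0.001], [1, [0.358, -0.022, 0.3], -0.001], [1, [0.358, -0.022, 0.3], -0.001], [1, [0.358, -0.022, 0.5], -0.001], [1, [0.358, -0.022, 0.65], -0.001], [1, [0.358, -0.022, 0.7], -0.001], [1, [0.358, -0.022, 0.7], -0.001], [1, [0.358, -0.022, 0.7], -0.001]]'

```text
t: 6.08
tool_pos: [684.1, -108.7, 24.2]
tcp_rot: [3.141, -0.045, 0.004]
wrist_force: [0.8, -0.5, -0.7]
finger_gap: 30.0
finger_force: 30.0
```

```bash
python3 - <<'E'
from h import *
go(682,-109.9,12,-1.7)
E
```

```text
from [ 684.1 -108.7   24.2] yaw -1.6 q7 -1.63 shift [-0.0107  0.0062  0.0609] roll 0.0003 rows 1.0
```

drive_tool --rows '[[1, [-0.01, 0.006, 0.02], 0], [1, [-0.01, 0.006, 0.04], 0], [1, [-0.01, 0.006, 0.055], 0], [1, [-0.01, 0.006, 0.06], 0], [1, [-0.01, 0.006, 0.06], 0]]'

```text
t: 6.7
tool_pos: [681.1, -109.6, 11.7]
tcp_rot: [3.141, -0.045, -0.0]
wrist_force: [-5.8, 0.3, 9.8]
finger_gap: 30.1
finger_force: 30.0
```

drive_tool --rows '[[0.1, [0, 0, 0], 0], [0.1, [0, 0, 0], 0], [0.1, [0, 0, 0], 0], [0.1, [0, 0, -0.1], 0], [0.1, [0, 0, -0.25], 0], [0.1, [0, 0, -0.5], 0], [-1, [0, 0, -0.75], 0], [-1, [0, 0, -0.75], 0]]'

```text
t: 7.7
tool_pos: [684.2, -109.7, 167.0]
tcp_rot: [3.14, -0.045, 0.015]
wrist_force: [-0.1, 0.0, -0.7]
finger_gap: 56.1
finger_force: 0.0
```

```bash
python3 - <<'E'
from h import *
go(612,302,220,cam=True)
im=robot.read_camera("scene");m=robot.camera_model("scene");M=masks(im)
c,a,k=blob(M["copper"],(214,253));print(c,a,cast(m,c,21))
E
```

```text
from [ 684.2 -109.7  167. ] yaw -1.6 q7 -1.6 shift [-0.7405 -2.0498 -0.2737] roll 0.0 rows 8.0
[212.8056338  251.92394366] 355 [[ 679.91350279 -113.16751726   21.        ]]
```

Released on the pad. Next is the large copper sink.

drive_tool --rows '[[-1, [-0.36, -1, -0.25], 0], [-1, [-0.36, -1, -0.25], 0], [-1, [-0.36, -1, -0.25], 0], [-1, [-0.36, -1, -0.25], 0], [-1, [-0.36, -1, -0.25], 0]]'

```text
t: 8.38
tool_pos: [613.7, 95.7, 210.3]
tcp_rot: [-3.14, 0.036, 0.001]
wrist_force: [-0.2, 0.1, -0.8]
finger_gap: 87.6
finger_force: 0.0
```

```bash
python3 - <<'E'
from h import *
go(612,302,220,cam=True)
E
```

```text
from [613.7  95.7 210.3] yaw -1.3 q7 -1.92 shift [-0.3645 -1.0348 -0.0471] roll 0.0 rows 4.0
```

drive_tool --rows '[[-1, [-0.364, -1, -0.047], 0], [-1, [-0.364, -1, -0.047], 0], [-1, [-0.364, -1, -0.047], 0], [-1, [-0.364, -1, -0.047], 0], [-1, [-0.364, -1, -0.047], 0], [-1, [-0.364, -1, -0.047], 0]]'

```text
t: 9.12
tool_pos: [548.9, 291.6, 218.7]
tcp_rot: [3.139, -0.049, -0.001]
wrist_force: [-0.3, -1.1, 0.1]
finger_gap: 87.9
finger_force: 0.0
```

```bash
python3 - <<'E'
from h import *
r=look("w3","copper",42,(612,302))
go(*r[0],100,r[3]);go(*r[0],12,r[3])
E
```

```text
w3 px [305. 136.] expected [302. 137.] cam [615. 289. 381.] (array([611.8, 300.1]), 72.0, 48.0, -22.0)
from [549.  291.4 218.9] yaw -1.8 q7 -2.29 shift [ 0.3127 -0.0544  0.5944] roll 0.1121 rows 3.0
from [549.  291.4 218.9] yaw -1.8 q7 -2.29 shift [ 0.3128 -0.0552  1.0344] roll 0.1121 rows 4.0
```

View pics/w3.png

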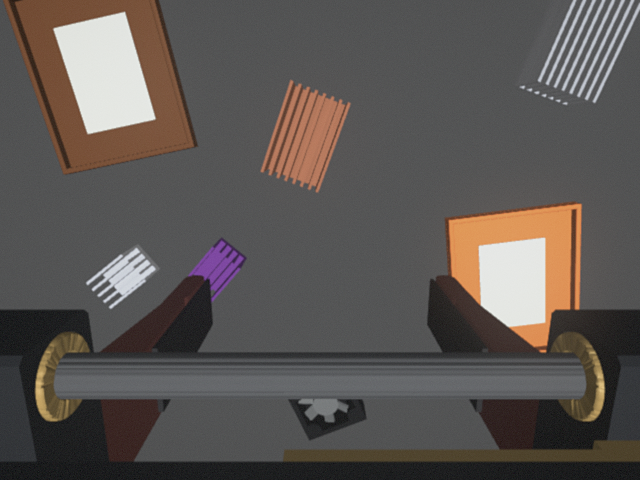

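The wrist view shows the large copper sink at (305,136), 72.0 x 48.0 mm at -22°, with clear space around it. The grasp puts q7 near -2.62, which is in range.

drive_tool --rows '[[-1, [0.313, -0.054, 0.5], 0.112], [-1, [0.313, -0.054, 0.5], 0.112], [-1, [0.313, -0.054, 0.5], 0.112], [-1, [0.313, -0.054, 0.75], 0.112], [-1, [0.313, -0.054, 0.75], 0.112], [-1, [0.313, -0.054, 0.75], 0.112]]'

```text
t: 9.93
tool_pos: [611.5, 303.4, 72.2]
tcp_rot: [-3.084, 0.593, -0.003]
wrist_force: [0.5, -0.6, 0.3]
finger_gap: 87.6
finger_force: 0.0
```

```bash
python3 - <<'E'
from h import *
go(611.8,300.1,10,-22)
E
```

```text
from [611.5 303.4  72.2] yaw -21.8 q7 -2.6 shift [0.0068 0.0152 0.311 ] roll 0.0013 rows 1.0
```

drive_tool --rows '[[-1, [0.005, 0.012, 0.2], 0], [-1, [0.005, 0.012, 0.31], 0], [-1, [0.005, 0.012, 0.31], 0], [1, [0.005, 0.012, 0.31], 0], [1, [0.005, 0.012, 0.31], 0], [1, [0.005, 0.012, 0.31], 0], [1, [0.005, 0.012, 0.31], 0], [1, [0.005, 0.012, 0.31], 0], [1, [0.005, 0.012, 0.31], 0], [1, [0.005, 0.012, 0.31], 0]]'

```text
t: 11.18
tool_pos: [610.8, 301.0, 7.9]
tcp_rot: [-3.085, 0.593, -0.0]
wrist_force: [0.1, 0.4, 3.8]
finger_gap: 47.7
finger_force: 30.0
```

```bash
python3 - <<'E'
from h import *
for _ in range(1): go(611.8,300.1,10,-22)
s=robot.read_state();print(s['finger_gap'],s['finger_force'])
E
```

```text
from [610.8 301.    7.9] yaw -21.8 q7 -2.62 shift [ 0.0064  0.0022 -0.0103] roll 0.0012 rows 1.0
47.693599282485025 30.000689327716827
```

drive_tool --rows '[[1, [0, 0, -0.2], 0], [1, [0, 0, -0.45], 0], [1, [0, 0, -0.75], 0], [1, [0, 0, -0.8], 0], [1, [0, 0, -0.8], 0]]'

```text
t: 11.8
tool_pos: [610.2, 300.4, 166.7]
tcp_rot: [3.084, -0.594, -0.001]
wrist_force: [-0.8, -0.4, -4.8]
finger_gap: 48.0
finger_force: 30.0
```

```bash
python3 - <<'E'
from h import *
go(472,115,172,5.5,cam=True)
E
```

```text
from [610.2 300.4 166.7] yaw -21.8 q7 -2.58 shift [-0.5949  1.2683 -0.0249] roll -0.1516 rows 5.0
```

drive_tool --rows '[[1, [-0.48, 1, -0.025], -0.152], [1, [-0.48, 1, -0.025], -0.152], [1, [-0.48, 1, -0.025], -0.152], [1, [-0.48, 1, -0.025], -0.152], [1, [-0.48, 1, -0.025], -0.152]]'

```text
t: 12.42
tool_pos: [444.2, 147.8, 170.4]
tcp_rot: [3.135, 0.149, -0.008]
wrist_force: [-0.4, 0.2, -4.0]
finger_gap: 47.7
finger_force: 30.0
```

```bash
python3 - <<'E'
from h import *
go(472,115,172,5.5,cam=True)
E
```

```text
from [444.2 147.8 170.4] yaw 5.4 q7 -2.0 shift [-0.2128  0.1753 -0.0064] roll -0.0003 rows 1.0
```

drive_tool --rows '[[1, [-0.213, 0.175, -0.006], 0], [1, [-0.213, 0.175, -0.006], 0], [1, [-0.213, 0.175, -0.006], 0], [1, [-0.213, 0.175, -0.006], 0]]'

```text
t: 12.92
tool_pos: [408.9, 112.8, 173.4]
tcp_rot: [-3.137, -0.155, 0.001]
wrist_force: [0.5, 0.3, -4.0]
finger_gap: 48.0
finger_force: 30.0
```

```bash
python3 - <<'E'
from h import *
r=look("w4","white",4)
import math
a=math.radians(r[3]); x,y=r[0]-1.3*np.array([math.cos(a),math.sin(a)])
print(x,y);go(x,y,27,r[3])
E
```

```text
w4 px [326. 134.] expected [319. 132.] cam [475. 119. 336.] (array([472.4, 113.1]), 83.4, 60.0, 5.5)
471.10598494212263 112.9754005217237
from [408.8 112.7 173.5] yaw 5.6 q7 -1.92 shift [0.3104 0.0295 0.7322] roll 0.0008 rows 3.0
```

View pics/w4.png

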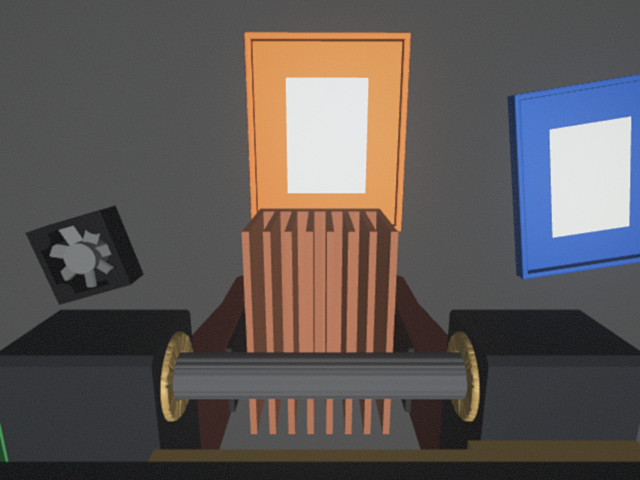

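The wrist view shows the pad at (326,134), 83.4 x 60.0 mm, with the copper block held square and clear of the pad.

drive_tool --rows '[[1, [0.31, 0.03, 0.2], 0], [1, [0.31, 0.03, 0.3], 0], [1, [0.31, 0.03, 0.45], 0], [1, [0.31, 0.03, 0.6], 0], [1, [0.31, 0.03, 0.7], 0], [1, [0.31, 0.03, 0.73], 0], [1, [0.31, 0.03, 0.73], 0], [1, [0.31, 0.03, 0.73], 0]]'

```text
t: 13.98
tool_pos: [471.3, 112.2, 28.6]
tcp_rot: [-3.138, -0.153, -0.002]
wrist_force: [0.9, -0.7, -3.7]
finger_gap: 47.8
finger_force: 30.0
```

```bash
python3 - <<'E'
from h import *
go(471.1,113,13,5.5)
E
```

```text
from [471.3 112.2  28.6] yaw 5.6 q7 -2.01 shift [-0.0008 -0.0043  0.078 ] roll 0.0005 rows 1.0
```

drive_tool --rows '[[1, [0, -0.003, 0.03], 0], [1, [0, -0.003, 0.055], 0], [1, [0, -0.003, 0.065], 0], [1, [0, -0.003, 0.07], 0], [1, [0, -0.003, 0.07], 0]]'

```text
t: 14.6
tool_pos: [470.5, 112.4, 13.8]
tcp_rot: [3.138, 0.153, -0.0]
wrist_force: [0.2, 0.7, -4.7]
finger_gap: 48.0
finger_force: 30.0
```

Not yet in contact, so I go down in small steps.

drive_tool --rows '[[1, [0, 0, 0.005], 0], [1, [0, 0, 0.005], 0]]'

```text
t: 14.85
tool_pos: [470.5, 112.4, 12.8]
tcp_rot: [3.138, 0.153, -0.0]
wrist_force: [-0.1, -0.6, -4.0]
finger_gap: 47.7
finger_force: 30.0
```

drive_tool --rows '[[1, [0, 0, 0.006], 0], [1, [0, 0, 0.006], 0]]'

```text
t: 15.1
tool_pos: [470.7, 112.4, 11.9]
tcp_rot: [3.138, 0.153, 0.001]
wrist_force: [-0.6, 0.0, 0.3]
finger_gap: 47.9
finger_force: 30.0
```

In contact: the weight has gone from the wrist. Open part way to stay clear of the walls, then rise.

drive_tool --rows '[[-0.36, [0, 0, 0], 0], [-0.36, [0, 0, 0], 0], [-0.36, [0, 0, 0], 0], [-0.36, [0, 0, -0.1], 0], [-0.36, [0, 0, -0.3], 0], [-1, [0, 0, -0.6], 0], [-1, [0, 0, -0.9], 0], [-1, [0, 0, -1], 0], [-1, [0, 0, -1], 0]]'

```text
t: 16.23
tool_pos: [471.4, 112.6, 213.2]
tcp_rot: [-3.137, -0.153, -0.006]
wrist_force: [0.6, -0.3, -0.0]
finger_gap: 87.7
finger_force: 0.0
```

```bash
python3 - <<'E'
from h import *
go(472,113,215,5.5,cam=True)
go(671,91,220,-22,cam=True)
E
```

```text
from [471.4 112.6 213.2] yaw 5.6 q7 -1.89 shift [-0.3253 -0.0056 -0.0104] roll 0.0004 rows 2.0
from [471.4 112.6 213.2] yaw 5.6 q7 -1.89 shift [ 0.6936  0.0478 -0.0315] roll 0.1532 rows 3.0
```

Check this placing from straight above before I go on to the aluminium.

drive_tool --rows '[[-1, [-0.325, -0.006, -0.01], 0], [-1, [-0.325, -0.006, -0.01], 0], [-1, [-0.325, -0.006, -0.01], 0], [-1, [-0.325, -0.006, -0.01], 0]]'

```text
t: 16.73
tool_pos: [406.6, 107.4, 213.3]
tcp_rot: [-3.138, -0.153, 0.0]
wrist_force: [0.6, 0.8, -0.4]
finger_gap: 87.7
finger_force: 0.0
```

```bash
python3 - <<'E'
from h import *
r=look("w5","copper",46)
look("w5b","white",4)
go(671,91,220,-22,cam=True)
E
```

```text
w5 px [321. 133.] expected [319. 133.] cam [473. 113. 376.] (array([471.5, 111.6]), 69.5, 46.3, 5.5)
w5b px [312. 116.] expected [319. 133.] cam [473. 113. 376.] (array([472.3, 113. ]), 84.0, 61.2, 5.5)
from [406.4 107.4 213.3] yaw 5.6 q7 -1.89 shift [ 1.0162  0.0536 -0.0338] roll 0.1532 rows 4.0
```

View pics/w5.png

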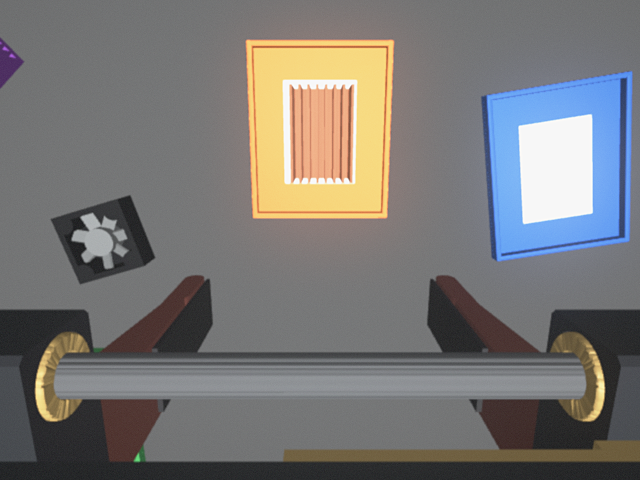

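The large copper sink sits in the middle of its pad, within about 1.5 mm and aligned. Next is the large aluminium sink.

drive_tool --rows '[[-1, [1, 0.054, -0.034], 0.153], [-1, [1, 0.054, -0.034], 0.153], [-1, [1, 0.054, -0.034], 0.153], [-1, [1, 0.054, -0.034], 0.153], [-1, [1, 0.054, -0.034], 0.153], [-1, [1, 0.054, -0.034], 0.153], [-1, [1, 0.054, -0.034], 0.153]]'

```text
t: 17.7
tool_pos: [604.9, 116.0, 221.1]
tcp_rot: [-3.084, 0.597, -0.001]
wrist_force: [-0.4, -0.8, -0.4]
finger_gap: 88.0
finger_force: 0.0
```

```bash
python3 - <<'E'
from h import *
r=look("w6","white",42,(671,91))
go(*r[0],75,r[3])
look("w6c","copper",38,(680,-110))
E
```

```text
w6 px [317. 123.] expected [317. 127.] cam [666.  91. 383.] (array([672.9,  89.6]), 73.7, 49.8, -20.5)
from [605.1 116.  221.2] yaw -21.9 q7 -2.32 shift [ 0.3635 -0.004   0.731 ] roll -0.0079 rows 3.0
w6c px [556.  22.] expected [566.  10.] cam [667.  91. 383.] (array([ 677.5, -102.7]), 46.0, 37.3, 86.6)
```

View pics/w6.png

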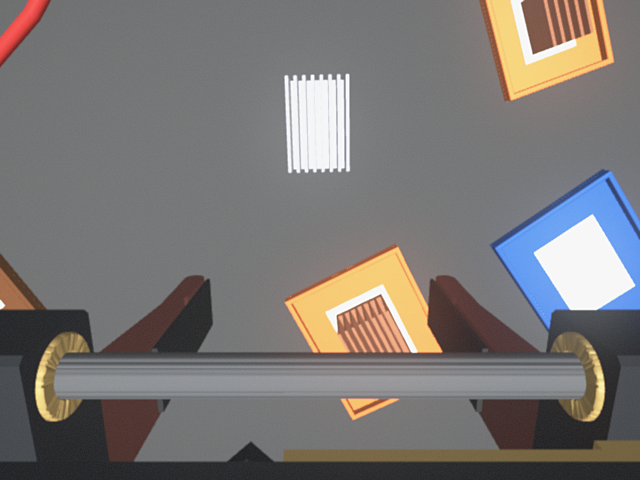

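The large aluminium sink is at (317,123), about 73 x 49 mm at -20.5°, with free space around it.

drive_tool --rows '[[-1, [0.363, -0.004, 0.5], -0.008], [-1, [0.363, -0.004, 0.5], -0.008], [-1, [0.363, -0.004, 0.5], -0.008], [-1, [0.363, -0.004, 0.73], -0.008], [-1, [0.363, -0.004, 0.73], -0.008], [-1, [0.363, -0.004, 0.73], -0.008]]'

```text
t: 18.55
tool_pos: [674.2, 90.3, 77.2]
tcp_rot: [-3.09, 0.559, -0.004]
wrist_force: [0.6, 0.2, 0.0]
finger_gap: 87.9
finger_force: 0.0
```

```bash
python3 - <<'E'
from h import *
go(672.9,89.6,10,-20.5)
E
```

```text
from [674.2  90.3  77.2] yaw -20.5 q7 -2.26 shift [-0.0055  0.006   0.3358] roll 0.0001 rows 2.0
```

drive_tool --rows '[[-1, [-0.005, 0.005, 0.22], 0], [-1, [-0.005, 0.005, 0.335], 0], [-1, [-0.005, 0.005, 0.335], 0], [1, [-0.005, 0.005, 0.335], 0], [1, [-0.005, 0.005, 0.335], 0], [1, [-0.005, 0.005, 0.335], 0], [1, [-0.005, 0.005, 0.335], 0], [1, [-0.005, 0.005, 0.335], 0], [1, [-0.005, 0.005, 0.335], 0], [1, [-0.005, 0.005, 0.335], 0]]'

```text
t: 19.8
tool_pos: [672.4, 89.1, 7.8]
tcp_rot: [-3.091, 0.56, -0.001]
wrist_force: [-1.4, 1.1, 4.7]
finger_gap: 48.0
finger_force: 30.0
```

```bash
python3 - <<'E'
from h import *
go(672.9,89.6,10,-20.5)
E
```

```text
from [672.4  89.1   7.8] yaw -20.5 q7 -2.28 shift [ 0.0016 -0.0031 -0.0109] roll -0.0001 rows 1.0
```

drive_tool --rows '[[1, [0, 0, -0.2], 0], [1, [0, 0, -0.45], 0], [1, [0, 0, -0.75], 0], [1, [0, 0, -0.8], 0], [1, [0, 0, -0.8], 0]]'

```text
t: 20.42
tool_pos: [672.0, 88.8, 167.2]
tcp_rot: [3.091, -0.56, 0.0]
wrist_force: [0.0, -0.1, -1.7]
finger_gap: 47.5
finger_force: 30.0
```

```bash
python3 - <<'E'
from h import *
go(460.3,-90,172,14.3,cam=True)
E
```

```text
from [672.   88.8 167.2] yaw -20.5 q7 -2.24 shift [-0.9523  1.3962 -0.0238] roll -0.1935 rows 6.0
```

drive_tool --rows '[[1, [-0.68, 1, -0.024], -0.194], [1, [-0.68, 1, -0.024], -0.194], [1, [-0.68, 1, -0.024], -0.194], [1, [-0.68, 1, -0.024], -0.194], [1, [-0.68, 1, -0.024], -0.194], [1, [-0.68, 1, -0.024], -0.194]]'

```text
t: 21.18
tool_pos: [474.4, -50.5, 171.1]
tcp_rot: [-3.116, -0.392, 0.002]
wrist_force: [-0.4, 0.6, -1.0]
finger_gap: 47.8
finger_force: 30.0
```

```bash
python3 - <<'E'
from h import *
go(460.3,-90,172,14.3,cam=True)
E
```

```text
from [474.4 -50.5 171.1] yaw 14.4 q7 -1.43 shift [-0.4492  0.1695 -0.004 ] roll 0.0003 rows 2.0
```

drive_tool --rows '[[1, [-0.449, 0.17, -0.004], 0], [1, [-0.449, 0.17, -0.004], 0], [1, [-0.449, 0.17, -0.004], 0], [1, [-0.449, 0.17, -0.004], 0], [1, [-0.449, 0.17, -0.004], 0]]'

```text
t: 21.8
tool_pos: [397.3, -104.8, 172.8]
tcp_rot: [-3.116, -0.397, -0.0]
wrist_force: [0.2, 0.4, -1.5]
finger_gap: 47.8
finger_force: 30.0
```

```bash
python3 - <<'E'
from h import *
r=look("w7","white",4)
go(*r[0],27,r[3])
E
```

```text
w7 px [323. 132.] expected [320. 133.] cam [462. -89. 335.] (array([461.1, -91.8]), 83.8, 60.3, 14.6)
from [ 397.1 -105.   172.8] yaw 14.5 q7 -1.23 shift [0.3261 0.0168 0.7293] roll -0.0005 rows 3.0
```

View pics/w7.png

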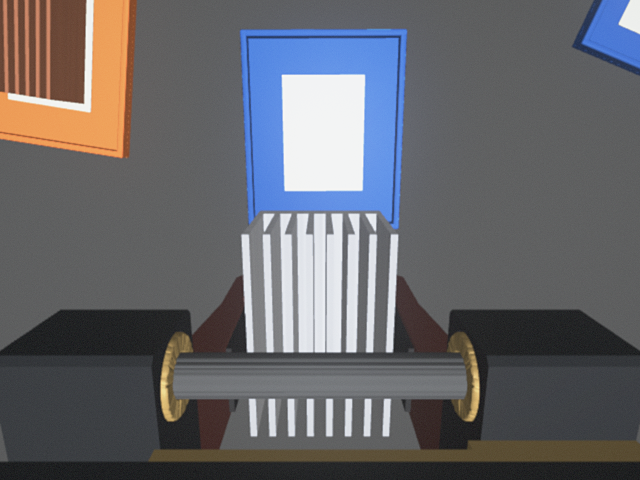

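The pad is at (323,132), 83.8 x 60.3 mm at 14.6°, and the block is held square. Lower it.

drive_tool --rows '[[1, [0.326, 0.017, 0.2], 0], [1, [0.326, 0.017, 0.3], 0], [1, [0.326, 0.017, 0.45], 0], [1, [0.326, 0.017, 0.6], 0], [1, [0.326, 0.017, 0.7], 0], [1, [0.326, 0.017, 0.73], 0], [1, [0.326, 0.017, 0.73], 0], [1, [0.326, 0.017, 0.73], 0]]'

```text
t: 22.85
tool_pos: [460.9, -92.9, 27.8]
tcp_rot: [3.116, 0.394, 0.002]
wrist_force: [-0.5, -0.8, -2.4]
finger_gap: 48.1
finger_force: 30.0
```

```bash
python3 - <<'E'
from h import *
go(461.1,-91.8,13,14.6)
E
```

```text
from [460.9 -92.9  27.8] yaw 14.4 q7 -1.45 shift [ 0.0024 -0.0053  0.074 ] roll -0.0011 rows 1.0
```

drive_tool --rows '[[1, [0.002, -0.005, 0.03], 0], [1, [0.002, -0.005, 0.055], 0], [1, [0.002, -0.005, 0.067], 0], [1, [0.002, -0.005, 0.073], 0], [1, [0.002, -0.005, 0.073], 0]]'

```text
t: 23.48
tool_pos: [460.2, -91.9, 12.4]
tcp_rot: [-3.117, -0.394, 0.0]
wrist_force: [-0.2, 0.4, -1.4]
finger_gap: 48.0
finger_force: 30.0
```

drive_tool --rows '[[1, [0, 0, 0.005], 0], [1, [0, 0, 0.005], 0]]'

```text
t: 23.72
tool_pos: [460.4, -92.0, 11.7]
tcp_rot: [3.117, 0.394, 0.0]
wrist_force: [-0.9, -1.0, 3.5]
finger_gap: 47.9
finger_force: 30.0
```

Touchdown. Open part way and rise.

drive_tool --rows '[[-0.36, [0, 0, 0], 0], [-0.36, [0, 0, 0], 0], [-0.36, [0, 0, 0], 0], [-0.36, [0, 0, -0.1], 0], [-0.36, [0, 0, -0.3], 0], [-1, [0, 0, -0.6], 0], [-1, [0, 0, -0.9], 0], [-1, [0, 0, -1], 0], [-1, [0, 0, -1], 0]]'

```text
t: 24.85
tool_pos: [461.2, -92.2, 212.9]
tcp_rot: [3.115, 0.393, 0.005]
wrist_force: [-1.1, -0.4, -1.2]
finger_gap: 87.7
finger_force: 0.0
```

```bash
python3 - <<'E'
from h import *
go(494,466,220,cam=True)
E
```

```text
from [461.2 -92.2 212.9] yaw 14.4 q7 -1.31 shift [ 0.524  -2.6642 -0.0392] roll 0.0 rows 9.0
```

drive_tool --rows '[[-1, [0.2, -1, -0.04], -0.367], [-1, [0.2, -1, -0.04], -0.367], [-1, [0.2, -1, -0.04], -0.367], [-1, [0.2, -1, -0.04], -0.367], [-1, [0.2, -1, -0.04], -0.367], [-1, [0.2, -1, -0.04], -0.367], [-1, [0.2, -1, -0.04], -0.367]]'

```text
t: 25.72
tool_pos: [448.5, 111.5, 217.9]
tcp_rot: [-2.397, -2.028, 0.003]
wrist_force: [-0.4, -0.9, 0.0]
finger_gap: 87.9
finger_force: 0.0
```

```bash
python3 - <<'E'
from h import *
go(494,466,220,80,cam=True)
E
```

```text
from [448.5 111.5 217.9] yaw 80.5 q7 -0.66 shift [ 1.4573 -0.075  -0.0111] roll 0.0026 rows 5.0
```

drive_tool --rows '[[-1, [0.98, -0.075, -0.011], 0], [-1, [0.98, -0.075, -0.011], 0], [-1, [0.98, -0.075, -0.011], 0], [-1, [0.98, -0.075, -0.011], 0], [-1, [0.98, -0.075, -0.011], 0]]'

```text
t: 26.35
tool_pos: [466.4, 307.5, 220.4]
tcp_rot: [-2.399, -2.028, 0.003]
wrist_force: [-0.1, 0.3, 0.3]
finger_gap: 88.1
finger_force: 0.0
```

```bash
python3 - <<'E'
from h import *
go(494,466,220,110,cam=True)
E
```

```text
from [466.4 307.5 220.4] yaw 80.4 q7 -1.09 shift [0.5176 0.1635 0.0012] roll -0.1643 rows 3.0
```

drive_tool --rows '[[-1, [0.518, 0.164, 0], -0.164], [-1, [0.518, 0.164, 0], -0.164], [-1, [0.518, 0.164, 0], -0.164], [-1, [0.518, 0.164, 0], -0.164], [-1, [0.518, 0.164, 0], -0.164], [-1, [0.518, 0.164, 0], -0.164]]'

```text
t: 27.1
tool_pos: [516.9, 403.1, 222.0]
tcp_rot: [1.806, 2.569, 0.0]
wrist_force: [0.1, -0.6, -0.0]
finger_gap: 87.6
finger_force: 0.0
```

```bash
python3 - <<'E'
from h import *
r=look("w8","white",34,(494,466))
go(*r[0],70,r[3])
E
```

```text
w8 px [323. 131.] expected [319. 131.] cam [495. 465. 384.] (array([497.2, 466.4]), 44.0, 32.0, -54.3)
from [516.8 403.4 222.1] yaw 109.8 q7 -0.73 shift [0.3301 0.014  0.7601] roll -0.0881 rows 3.0
```

View pics/w8.png

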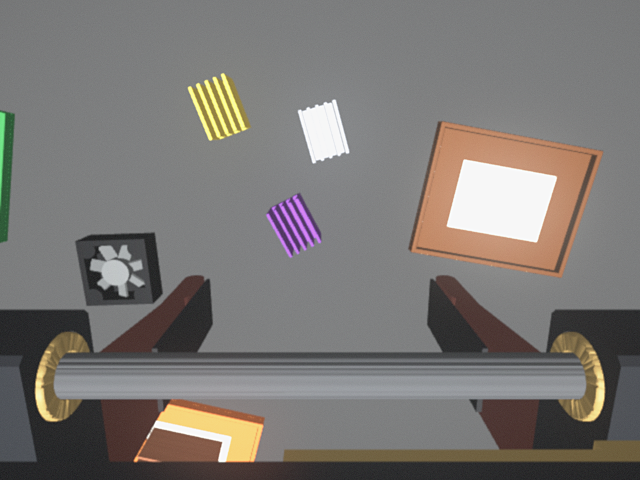

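The small aluminium sink is at (323,131), 44 x 32 mm at 125.7° yaw. Its neighbours are yellow at (218,107) and purple at (294,225). I'll go down with the fingers part open at 60 mm to stay clear of them.

drive_tool --rows '[[-0.36, [0.33, 0.014, 0.4], -0.088], [-0.36, [0.33, 0.014, 0.4], -0.088], [-0.36, [0.33, 0.014, 0.4], -0.088], [-0.36, [0.33, 0.014, 0.76], -0.088], [-0.36, [0.33, 0.014, 0.76], -0.088], [-0.36, [0.33, 0.014, 0.76], -0.088], [-0.36, [0.33, 0.014, 0.76], -0.088]]'

```text
t: 28.02
tool_pos: [497.7, 468.2, 72.5]
tcp_rot: [1.432, 2.795, 0.005]
wrist_force: [0.1, 0.7, 0.3]
finger_gap: 59.6
finger_force: 0.0
```

```bash
python3 - <<'E'
from h import *
go(497.2,466.4,7,-54.3)
E
```

```text
from [497.7 468.2  72.5] yaw 125.8 q7 -0.65 shift [-0.006  -0.0081  0.3273] roll 0.0003 rows 2.0
```

drive_tool --rows '[[-0.36, [-0.006, -0.006, 0.22], 0], [-0.36, [-0.006, -0.006, 0.325], 0], [-0.36, [-0.006, -0.006, 0.325], 0], [1, [-0.006, -0.006, 0.325], 0], [1, [-0.006, -0.006, 0.325], 0], [1, [-0.006, -0.006, 0.325], 0], [1, [-0.006, -0.006, 0.325], 0], [1, [-0.006, -0.006, 0.325], 0], [1, [-0.006, -0.006, 0.325], 0], [1, [-0.006, -0.006, 0.325], 0]]'

```text
t: 29.28
tool_pos: [496.7, 465.9, 5.4]
tcp_rot: [1.431, 2.796, 0.001]
wrist_force: [-0.1, -2.0, 5.5]
finger_gap: 29.4
finger_force: 30.0
```

```bash
python3 - <<'E'
from h import *
go(497.2,466.4,7,-54.3)
E
```

```text
from [496.7 465.9   5.4] yaw 125.8 q7 -0.69 shift [ 0.0005  0.0037 -0.0081] roll 0.0006 rows 1.0
```

drive_tool --rows '[[1, [0, 0, -0.2], 0], [1, [0, 0, -0.45], 0], [1, [0, 0, -0.75], 0], [1, [0, 0, -0.8], 0], [1, [0, 0, -0.8], 0]]'

```text
t: 29.9
tool_pos: [496.5, 465.4, 164.7]
tcp_rot: [1.431, 2.796, 0.001]
wrist_force: [-0.5, -0.2, -1.8]
finger_gap: 29.6
finger_force: 30.0
```

```bash
python3 - <<'E'
from h import *
go(610.7,-296.4,167,175,cam=True)
E
```

```text
from [496.5 465.4 164.7] yaw 125.8 q7 -0.59 shift [-3.6369 -1.5159 -0.0104] roll -0.2733 rows 13.0
```

drive_tool --rows '[[1, [-1, -0.42, -0.01], -0.273], [1, [-1, -0.42, -0.01], -0.273], [1, [-1, -0.42, -0.01], -0.273], [1, [-1, -0.42, -0.01], -0.273], [1, [-1, -0.42, -0.01], -0.273], [1, [-1, -0.42, -0.01], -0.273]]'

```text
t: 30.65
tool_pos: [544.6, 253.0, 164.5]
tcp_rot: [-0.141, -3.135, 0.001]
wrist_force: [-1.0, -0.0, -0.8]
finger_gap: 29.6
finger_force: 30.0
```

```bash
python3 - <<'E'
from h import *
go(610.7,-296.4,167,175,cam=True)
E
```

```text
from [544.6 253.  164.5] yaw 174.9 q7 0.45 shift [-0.9024 -2.7034 -0.0129] roll -0.0008 rows 10.0
```

drive_tool --rows '[[1, [-0.33, -1, -0.01], 0], [1, [-0.33, -1, -0.01], 0], [1, [-0.33, -1, -0.01], 0], [1, [-0.33, -1, -0.01], 0], [1, [-0.33, -1, -0.01], 0]]'

```text
t: 31.28
tool_pos: [593.3, 47.4, 167.3]
tcp_rot: [-0.146, -3.136, 0.001]
wrist_force: [0.4, 1.1, -0.5]
finger_gap: 29.7
finger_force: 30.0
```

drive_tool --rows '[[1, [-0.33, -1, 0], 0], [1, [-0.33, -1, 0], 0], [1, [-0.33, -1, 0], 0], [1, [-0.33, -1, 0], 0], [1, [-0.33, -1, 0], 0]]'

```text
t: 31.9
tool_pos: [641.7, -154.9, 167.9]
tcp_rot: [-0.14, -3.138, -0.002]
wrist_force: [-0.9, 1.3, -0.5]
finger_gap: 29.4
finger_force: 30.0
```

```bash
python3 - <<'E'
from h import *
go(610.7,-296.4,167,175,cam=True)
E
```

```text
from [ 641.7 -154.9  167.9] yaw 174.9 q7 1.14 shift [-0.2379 -0.7139  0.0036] roll -0.0006 rows 3.0
```

drive_tool --rows '[[1, [-0.238, -0.714, 0], 0], [1, [-0.238, -0.714, 0], 0], [1, [-0.238, -0.714, 0], 0], [1, [-0.238, -0.714, 0], 0], [1, [-0.238, -0.714, 0], 0], [1, [-0.238, -0.714, 0], 0]]'

```text
t: 32.65
tool_pos: [677.0, -298.9, 169.2]
tcp_rot: [0.132, 3.138, 0.001]
wrist_force: [0.2, -0.5, -0.9]
finger_gap: 30.1
finger_force: 30.0
```

```bash
python3 - <<'E'
from h import *
r=look("w9","white",4)
go(*r[0],27,r[3])
E
```

```text
w9 px [315. 132.] expected [320. 133.] cam [ 611. -294.  331.] (array([ 611.1, -297.5]), 54.5, 41.6, -6.0)
from [ 676.9 -299.7  169.2] yaw 175.1 q7 1.39 shift [ 0.3288 -0.0169  0.7108] roll 0.0063 rows 3.0
```

View pics/w9.png

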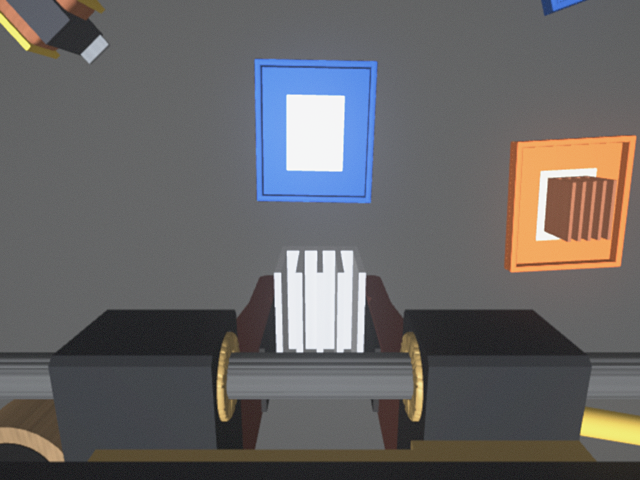

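The pad is at (315,132), 54.5 x 41.6 mm at -6°, and the sink is held square. Lower it.

drive_tool --rows '[[1, [0.329, -0.017, 0.2], 0.006], [1, [0.329, -0.017, 0.3], 0.006], [1, [0.329, -0.017, 0.45], 0.006], [1, [0.329, -0.017, 0.6], 0.006], [1, [0.329, -0.017, 0.7], 0.006], [1, [0.329, -0.017, 0.72], 0.006], [1, [0.329, -0.017, 0.72], 0.006], [1, [0.329, -0.017, 0.72], 0.006]]'

```text
t: 33.7
tool_pos: [611.4, -299.9, 25.9]
tcp_rot: [0.168, 3.135, -0.001]
wrist_force: [1.2, -0.0, -0.8]
finger_gap: 30.0
finger_force: 30.0
```

```bash
python3 - <<'E'
from h import *
go(611.1,-297.5,10,-6)
E
```

```text
from [ 611.4 -299.9   25.9] yaw 173.9 q7 1.27 shift [0.0029 0.0117 0.0795] roll -0.0007 rows 1.0
```

drive_tool --rows '[[1, [0.002, 0.01, 0.03], 0], [1, [0.002, 0.01, 0.055], 0], [1, [0.002, 0.01, 0.067], 0], [1, [0.002, 0.01, 0.074], 0], [1, [0.002, 0.01, 0.074], 0]]'

```text
t: 34.33
tool_pos: [610.4, -297.8, 9.7]
tcp_rot: [-0.168, -3.137, -0.0]
wrist_force: [0.4, 0.8, -0.7]
finger_gap: 30.2
finger_force: 30.0
```

drive_tool --rows '[[1, [0, 0, 0.005], 0], [1, [0, 0, 0.005], 0]]'

```text
t: 34.58
tool_pos: [610.6, -297.9, 9.4]
tcp_rot: [0.168, 3.137, -0.001]
wrist_force: [-1.6, 0.2, 4.1]
finger_gap: 29.7
finger_force: 30.0
```

Touchdown. Release, rise, and look over both small trays.

drive_tool --rows '[[0.1, [0, 0, 0], 0], [0.1, [0, 0, 0], 0], [0.1, [0, 0, 0], 0], [0.1, [0, 0, -0.1], 0], [0.1, [0, 0, -0.3], 0], [0.1, [0, 0, -0.6], 0], [0.1, [0, 0, -0.9], 0], [0.1, [-0.32, 0, -1], 0], [0.1, [-0.32, 0, -1], 0], [0.1, [-0.32, 0, -1], 0]]'

```text
t: 35.83
tool_pos: [674.0, -303.8, 209.2]
tcp_rot: [-0.166, -3.137, -0.001]
wrist_force: [0.2, 0.3, -0.6]
finger_gap: 39.6
finger_force: 0.0
```

```bash
python3 - <<'E'
from h import *
look("w10","white",4)
s=robot.read_state();print(s['wrist_force'],s['finger_gap'])
a=cv2.imread("pics/w10.png");b=robot.read_camera("scene")[:,:,::-1]
c=cv2.resize(b[140:300,150:400],(800,512),interpolation=cv2.INTER_CUBIC)
cv2.imwrite("pics/s2.png",c)
E
```

```text
w10 px [320. 136.] expected [320. 133.] cam [ 608. -297.  372.] (array([ 611.1, -298. ]), 55.2, 43.3, -6.0)
[-0.82893049  0.13164085  0.36618681] 39.10233963102611
```

View pics/w10.png

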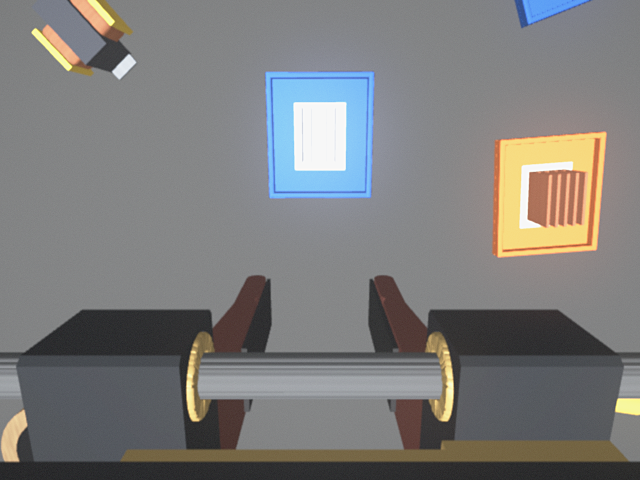

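View pics/s2.png

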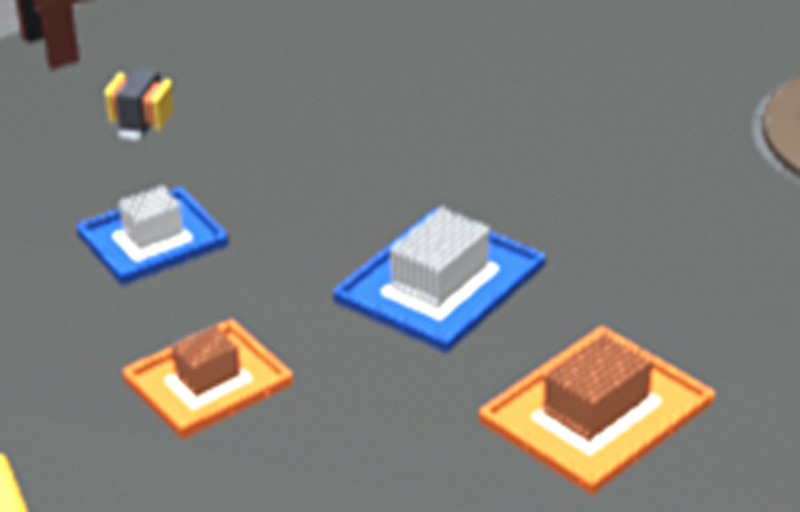

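All four sinks stand upright on their pads: small at (150,220) and (207,360), large at (440,255) and (598,385). The transformer is untouched. One numeric check of the small copper sink from above follows.

```bash
python3 - <<'E'
from h import *
go(680.4,-109.9,215,cam=True)
E
```

```text
from [ 673.  -304.5  208.4] yaw 173.9 q7 1.39 shift [-0.262   0.9747 -0.0333] roll 0.0 rows 4.0
```

drive_tool --rows '[[0.1, [-0.262, 0.975, -0.03], 0], [0.1, [-0.262, 0.975, -0.03], 0], [0.1, [-0.262, 0.975, -0.03], 0], [0.1, [-0.262, 0.975, -0.03], 0], [0.1, [-0.262, 0.975, -0.03], 0], [0.1, [-0.262, 0.975, -0.03], 0], [0.1, [-0.262, 0.975, -0.03], 0]]'

```text
t: 36.8
tool_pos: [746.5, -119.4, 214.6]
tcp_rot: [-0.173, -3.136, 0.001]
wrist_force: [-0.2, -0.3, -0.9]
finger_gap: 39.4
finger_force: 0.0
```

```bash
python3 - <<'E'
from h import *
look("w11","copper",38,(680.4,-109.9)); look("w12","white",4,(680.4,-109.9))
E
```

```text
w11 px [323. 131.] expected [324. 132.] cam [ 681. -113.  377.] (array([ 679.6, -110.4]), 39.6, 27.8, -1.8)
w12 px [323. 133.] expected [323. 132.] cam [ 681. -112.  377.] (array([ 680.4, -110. ]), 55.2, 43.2, -1.8)
```

Centred within 1 mm and aligned. Handing in.

```bash
python3 -c "
from station import robot
print(robot.sign_off())"
```

```text
the job is handed in; nothing more can be done
None
```

All four heat sinks are base down, centred and aligned on the pads of their matching trays, with both copper ones put away first; the transformer and fan were not touched, and I handed the job in at about 37 s (no verdict came back).

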